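# Turn the recipe binder to the next section

## Task

The recipe binder lies open on the worktop. With a fingertip, and without ever taking the leaf between the fingers or flinging it, turn the stiff red-tabbed leaf up and over the rings so that it lies on the left-hand pages, press it down flat there with a fingertip, and then move clear. Leave the blue-tabbed leaf lying on the right, and do not shift or lift the binder or disturb the mill, the jar and the mug around it.

Things in the scene. Friction and masses are not known exactly. Their poses are not given: they have to be found in the camera images.
- binder: Open A5 ring binder, green covers, loose, 0.95 kg. Origin: centre of its underside. Axes: x along the spine (away from the robot at yaw 0), y to the left-hand pages, z up. Covers 235 (x) by 390 (y), 3 thick. A 208-long block of pages lies each side, outer edge 163 from the spine line at its top, 149 at its foot; between cover and overhanging tabs is free air. (mm)
- ring_axis (a point): Middle of the ring axis: 33 above the worktop, over the binder's origin, axes as the binder's. The leaves turn about the x line through it. Two steel rings of 27 radius round it, at x = -35 and +35, reach 62 high. (mm)
- left_pages (a point): Middle of the top face of the left-hand pages, 31 above the worktop, 93 to the left of the ring axis. The top sheet there is a leaf turned earlier, orange tab at x = 0, fixed. The red-tabbed leaf ends lying on it, its upper face 35 above the worktop. (mm)
- leaf (a joint): Angle of the red-tabbed leaf about the ring axis, rad: 0 flat on the right-hand pages, 1.57 upright, 3.14 flat on the left. Stiff white board, 210 along the spine, 4 thick, 100 g, from 19 to 167 from the ring axis, middle plane through that axis. Within about 20 degrees of upright it stays by itself; else it sinks to the side it leans to. About 0.7 N up at the tab raises it. (mm)
- leaf_tab (a point): Centre of the red tab, which sticks out from the leaf's outer edge: 58 along the spine, 19 outward, 4 thick, at x = -68 of the binder (near end), centre 176.5 from the ring axis, outer edge 186. With the leaf at 0 its underside is 31 above the worktop, 28 above the cover. Axes as the binder's at 0; they turn with the leaf. (mm)
- leaf2 (a joint): Angle of the next, blue-tabbed leaf, lying just under the red-tabbed one: same size and behaviour, 0 = flat on the right-hand pages, where it must stay. (mm)
- leaf2_tab (a point): Centre of the blue tab, 58 by 19 by 4, at x = +68 of the binder (far end), 29 above the worktop, 176 from the ring axis. (mm)
- mill: Dark wooden pepper mill, loose, 56 diameter, 175 tall, standing just beyond the binder's far edge. Origin: centre of its underside. (mm)
- jar: Small amber glass spice jar with wooden lid, loose, 54 diameter, 85 tall, beyond the binder's far edge, to the right. Origin: centre of its underside. (mm)
- mug: White mug, loose, 82 diameter, 92 tall, handle to its own +y, standing left of the binder. Origin: centre of its underside. (mm)
Mind the look-alikes: they are no part of the job. Several things look just like the mug: the one meant starts nearest to the robot's base.

How it is judged (in metres and radians):
On the way, in this order (a step that is already met when the one before it is completed fails the run):
1. the red-tabbed leaf is raised upright on the rings (value of joint leaf above 1.4 rad).
2. the turned leaf is pressed down flat on the left-hand pages with the fingers (more than 1 N) (value of joint leaf above 3.04 rad and contact force between the fingers and leaf above 1 N), for 0.15 s.
At the end, for the whole second after the job is handed in: The red-tabbed leaf lies flat on the left-hand pages (within 0.1 rad, at rest), the blue-tabbed leaf still lies on the right (below 0.08 rad), the binder lies within 30 mm of its place, and mill, jar and mug stand upright within 30 mm of theirs (value of joint leaf above 3.04 rad and velocity of joint leaf below 0.1 rad/s and value of joint leaf2 below 0.08 rad and distance of each of binder, mill, jar, mug from where it was at the start of the episode below 0.03 m and angle between binder's own z axis and vertical below 0.05 rad and angle between each of mill, jar, mug's own z axis and vertical below 0.15 rad); the robot touches nothing.
It fails at once if the leaf is taken between the fingers (contact force between the fingers and leaf above 0.3 N and z of the grasp point in the frame of leaf_tab between -0.005 and 0.005 m and y of the grasp point in the frame of leaf_tab between -0.0165 and 0.16 m and x of the grasp point in the frame of leaf_tab between -0.044 and 0.18 m).
It fails at once if the leaf is flung over (faster than 7 rad/s) (velocity of joint leaf above 7 rad/s).
It fails at once if the blue-tabbed leaf is turned up as well (value of joint leaf2 above 0.35 rad).
It fails at once if the binder is shifted, lifted or tipped up (30 mm, 0.12 rad) (distance of binder from where it was at the start of the episode above 0.03 m or angle between binder's own z axis and vertical above 0.12 rad).
It fails at once if mill, jar or mug is knocked over or moved (30 mm) (distance of any of mill, jar, mug from where it was at the start of the episode above 0.03 m).
It also fails if it takes over 51 s, if anything falls off the work surface, if the arm or the gripper's body presses on something with over 40 N, if the wrist force passes 120 N, or if a joint passes its speed limit or range.

## Robot

A 6-joint arm with a two-finger parallel gripper is mounted at the origin on the work surface. World frame = base frame: x ahead of the robot, y to its left, z up, the work surface at z = 0. Lengths are in m, angles in degrees, forces in N, time in s.
With the tool pointing down it reaches from about 0.375 to 0.9 m from the base axis. Payload 3.1 kg.
Tool frame: the origin (TCP) lies on the centre line of the jaws, within the pads' length; the fingertips stand 25 mm ahead of it and the grasp point (between the pads) lies 6 mm ahead of it; x points along the fingers, y is the direction in which the jaws open and shut, and the axes are right-handed (so a half turn about x gives the same grasp; the last joint's range is limited). The gripper opens to 85 mm and grips with 20 to 120 N. Pads are 22 mm wide; open, the fingers measure 114 mm over their backs; the gripper's body (76 mm by 85 mm) begins 54 mm behind the grasp point. The pads swing forward as they close: fully open they stand 13 mm farther back than shut.
Start: joints at [60.648, 30.224, 82.088, -0, 67.689, -10.227], TCP at [0.205, 0.59, 0.256] pointing down, gripper open.
Joint ranges: [-176.69, 176.69], [-43.24, 126.21], [12.49, 139.97], [-82, 262], [0, 151.66], [-163.58, 163.58]. Speed limits (degrees/s): [159.86, 159.86, 180, 180, 180, 180].

## Interface

Orientations are given as [roll, pitch, yaw] about the fixed x, y, z axes, in that order (R = Rz(yaw) Ry(pitch) Rx(roll)).
In Python, from workcell import robot gives the robot as it stands.
- The arm moves only by the tool send_rows, never from a script. Its argument "steps" is a list that holds one entry, the list of rows, each a list of 5 numbers: the closure, from -1 (fully open) to 1 (shut), so that 0 is half open, then the shift along the tool's x, y, z in m, then the turn about the tool's x in rad. In form: [[[claw, dx, dy, dz, roll], ...]]. A call has 1 to 10 rows; each row is the pose to reach, as a shift and turn from the pose commanded when the call began, along the tool's axes at that moment; what a row does not reach only later rows make up. A row lasts 1/12 s, in which the tool goes at most 41.7 mm and 7.16 degrees, less where a joint would pass 70% of its speed; a pose out of reach is approached as far as the arm can. A call with a gripper value outside its range is refused whole. The fingers move at their own pace and stop on an object; "newtons" is the grip in N (left out, the last holds). Time passes only in rows, so rows that repeat a pose let the fingers close. It gives the time, the measured TCP pose, the force and the opening at its end, in the units of the state.
- robot.state(): the state, without advancing time (a new reading comes with each control period).
- robot.get_image(name): name is "scene" or "top"; returns the picture (420x560x3 uint8, red, green, blue); there is no depth.
- robot.calibration(name): a dict with "camera_matrix" (3x3 intrinsics, pixels), "rvec" (rotation vector, rad) and "tvec" (3), from world to camera coordinates, as OpenCV has them. Camera axes: x right, y down, z forward; pixel columns grow to the right and rows downward; lengths in m; the calibration is good to about 2 mm. A picture is of the moment at which its call begins. calibration takes no time and is no camera call.
- robot.sign_off(): hands the job in, once; it reports no verdict.
The state is a dict: "clock": time; "joint_positions": joint angles; "joint_velocities": joint speeds; "effort": joint torques, N m; "position": TCP position; "ee_rot": TCP orientation; "ft_force": force on the tool from outside, world axes, zero at the start; "wrist_torque": the same for the moment, N m; "grip_width": finger opening in m.
Only numpy, scipy, OpenCV 4.12 (cv2) and the standard library are available. Lean on these libraries where they do the work, as an engineer would, in place of code of your own. Each camera call takes 0.05 s, during which the arm holds its last target.

## Working session

There is one attempt and no reset: what is moved stays moved. The work goes in short steps, Python scripts to look and compute and a tool call to move; the robot and the scene stay as the last step left them, time stands still between calls to the robot, and variables do not carry over. Pictures are saved under pics/ and viewed, and the job is handed in when it is done.

Besides the shell and the picture viewer there is one more tool, called by a JSON object that holds its "api" and its "payload", one argument or row to a line. send_rows: Moves the arm, as the interface text tells. Its arguments: {"type":"object","properties":{"steps":{"type":"array"},"newtons":{"type":"number"}},"required":["steps"]}

```bash
mkdir -p pics; ls
python3 - <<'E'
from workcell import robot
import cv2
for n in ("scene","top"):
    im=robot.get_image(n); cv2.imwrite(f"pics/{n}0.png",im[:,:,::-1]); print(n,robot.calibration(n))
print(robot.state())
E
```

```text
pics
scene {'camera_matrix': array([[518.84235586,   0.        , 275.91705105],
       [  0.        , 518.84235586, 214.59291482],
       [  0.        ,   0.        ,   1.        ]]), 'rvec': array([ 1.41700077,  2.21009234, -0.81309784]), 'tvec': array([ 0.12294378, -0.43878396,  1.63955353])}
top {'camera_matrix': array([[406.65052006,   0.        , 281.38294162],
       [  0.        , 406.65052006, 200.90425422],
       [  0.        ,   0.        ,   1.        ]]), 'rvec': array([ 2.12231195, -2.11156598,  0.19110179]), 'tvec': array([0.18149982, 0.61662749, 0.77255067])}
{'clock': 0.1, 'joint_positions': array([ 6.06460271e+01,  3.02740073e+01,  8.21483457e+01,  9.03409111e-05,
        6.76875556e+01, -1.02271552e+01]), 'joint_velocities': array([ 0.04081796, -0.26628945, -0.21666685, -0.00618059,  0.00226296,
        0.08805879]), 'effort': array([ 1.61443941e-04, -4.43306386e+01, -1.78586411e+01, -2.00337527e-04,
        3.79418416e-03,  1.04881543e-07]), 'position': array([0.20446953, 0.5899948 , 0.25543134]), 'ee_rot': array([-100.27068975,   89.89009129, -119.39754182]), 'ft_force': array([-0.68489612, -0.80460395, -0.63970308]), 'wrist_torque': array([-0.00267589, -0.01163838,  0.03693159]), 'grip_width': 0.08533796400112804}
```

View pics/scene0.png

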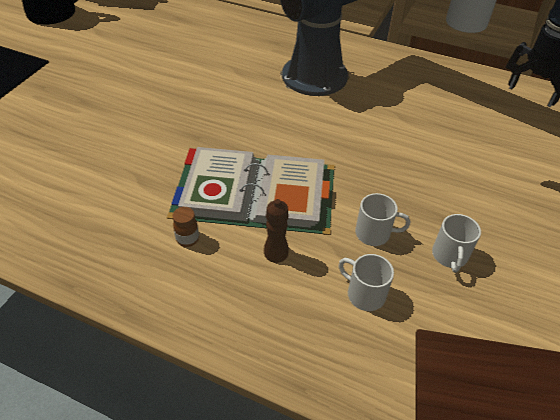

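View pics/top0.png

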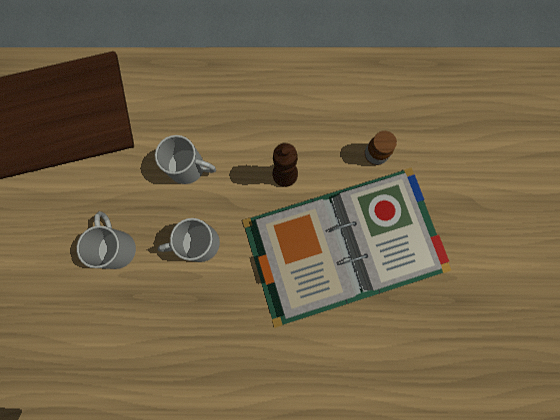

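The top view shows the red tab at (440,250), blue tab at (417,187), orange tab at (265,270), the mill at (285,165), the jar at (380,148), and the nearest mug at (193,240). I'll measure these next.

```bash
cat > h.py <<'E'
import numpy as np, cv2
from workcell import robot
from scipy.spatial.transform import Rotation as Ro
def ray(n,uv,z):
    c=robot.calibration(n);R=cv2.Rodrigues(c['rvec'])[0];t=c['tvec']
    o=-R.T@t; d=R.T@np.linalg.inv(c['camera_matrix'])@np.array([uv[0],uv[1],1.])
    return o+d*(z-o[2])/d[2]
def cen(im,box,lo,hi):
    x0,y0,x1,y1=box
    h=cv2.cvtColor(im,cv2.COLOR_RGB2HSV)
    m=cv2.inRange(h,np.array(lo),np.array(hi));k=np.zeros_like(m);k[y0:y1,x0:x1]=m[y0:y1,x0:x1]
    n,l,s,c=cv2.connectedComponentsWithStats(k)
    i=1+np.argmax(s[1:,4]); cnt=max(cv2.findContours((l==i).astype('uint8'),0,1)[0],key=cv2.contourArea)
    return c[i],s[i,4],cv2.minAreaRect(cnt)
E
python3 - <<'E'
from h import *
for n,boxes in (("top",dict(red=(425,225,460,280),blue=(405,165,435,210),orange=(250,245,276,290))),("scene",dict(red=(180,140,200,170),blue=(165,180,190,210),orange=(321,175,335,205)))):
    im=cv2.imread(f"pics/{n}0.png")[:,:,::-1].copy()
    for k,b in boxes.items():
        lo,hi={'red':((0,190,90),(5,255,255)),'blue':((105,120,50),(130,255,255)),'orange':((6,190,120),(16,255,255))}[k]
        z={'red':.035,'blue':.031,'orange':.031}[k]
        c,a,r=cen(im,b,lo,hi); print(n,k,c.round(1),a,r,ray(n,c,z).round(4),[ray(n,p,z)[:2].round(3).tolist() for p in cv2.boxPoints(r)])
im=cv2.imread("pics/top0.png"); cv2.imwrite("pics/topcrop.png",cv2.resize(im[130:340,230:470],None,fx=3,fy=2.8,interpolation=2)[:600])
for n,u,z in (("top",(285,150),.175),("top",(382,141),.085),("top",(193,238),.092)): print(ray(n,u,z).round(3))
E
```

```text
top red [439.2 248.7] 188 ((439.3579406738281, 248.77749633789062), (28.011920928955078, 8.077373504638672), 68.74949645996094) [ 0.5218 -0.1399  0.035 ] [[0.545, -0.124], [0.552, -0.14], [0.498, -0.157], [0.492, -0.141]]
top blue [415.3 188. ] 200 ((415.23455810546875, 187.90975952148438), (26.708040237426758, 7.394967555999756), 68.96248626708984) [ 0.6503 -0.0993  0.031 ] [[0.675, -0.083], [0.681, -0.098], [0.626, -0.115], [0.621, -0.1]]
top orange [265.7 268.9] 227 ((265.6422119140625, 268.8073425292969), (27.968528747558594, 8.045741081237793), 73.3007583618164) [0.4789 0.2163 0.031 ] [[0.504, 0.233], [0.509, 0.217], [0.455, 0.2], [0.45, 0.216]]
scene red [190.1 155.8] 95 ((190.04998779296875, 155.85000610351562), (5.692099571228027, 16.127614974975586), 18.43494987487793) [ 0.5204 -0.1429  0.035 ] [[0.548, -0.142], [0.492, -0.16], [0.492, -0.144], [0.548, -0.126]]
scene blue [177.2 195.4] 113 ((177.24998474121094, 195.25), (5.692098617553711, 19.28989028930664), 18.434946060180664) [ 0.651 -0.102  0.031] [[0.679, -0.1], [0.621, -0.119], [0.621, -0.104], [0.679, -0.086]]
scene orange [325.2 189.1] 109 ((325.2820739746094, 188.98638916015625), (6.424963474273682, 16.405488967895508), 3.5763344764709473) [0.4795 0.2143 0.031 ] [[0.508, 0.216], [0.455, 0.198], [0.449, 0.213], [0.502, 0.23]]
[0.687 0.177 0.175]
[ 0.736 -0.02   0.085]
[0.536 0.355 0.092]
```

View pics/topcrop.png

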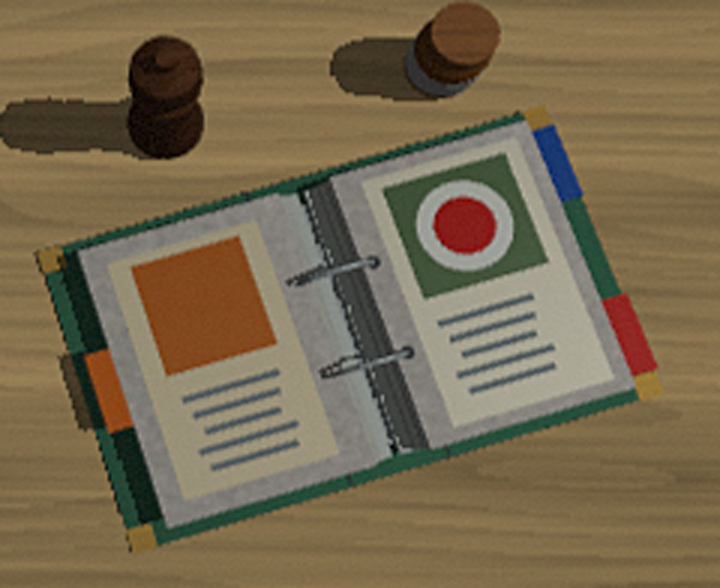

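Run:
```python
from h import *
s=robot.state()
R=Ro.from_euler('xyz',s['ee_rot'],degrees=True).as_matrix(); print(R.round(3))
yaw=np.radians(17.5);xh=np.array([np.cos(yaw),np.sin(yaw),0]);yh=np.array([-np.sin(yaw),np.cos(yaw),0])
for sg in (1,-1):
    v=R.T@(sg*xh); print(sg,"roll rad",np.arctan2(v[2],v[1]))
red=np.array([.5215,-.141]);blue=np.array([.6505,-.1005]);ora=np.array([.479,.2155])
o=np.mean([red+.068*xh[:2]+.1765*yh[:2],blue-.068*xh[:2]+.176*yh[:2],ora-.176*yh[:2]],0);print([ (red+.068*xh[:2]+.1765*yh[:2]),(blue-.068*xh[:2]+.176*yh[:2]),ora-.176*yh[:2]],o)
p=np.array(s['position']);d=p[:2]-o;print("binder-frame tcp",d@xh[:2],d@yh[:2],p[2])
for x,y in((-.068,-.215),(-.068,-.197)):
    t=np.r_[o+x*xh[:2]+y*yh[:2],.12]; print(t, R.T@(t-p))
```

```text
[[-0.001  0.328  0.945]
 [-0.002  0.945 -0.328]
 [-1.    -0.002 -0.   ]]
1 roll rad 0.9315380814740315
-1 roll rad -2.210054572115762
[array([0.53327818, 0.04777904]), array([0.53272303, 0.04690619]), array([0.53192422, 0.04764582])] [0.53264181 0.04744368]
binder-frame tcp -0.14983519714840682 0.6161235071511305 0.2554313428613159
[ 0.5324408  -0.17805346  0.12      ] [ 0.13640588 -0.61792865  0.5615715 ]
[ 0.5270281  -0.16088655  0.12      ] [ 0.13638229 -0.60348299  0.55083268]
```

{"api": "send_rows", "payload": {
  "steps": [
    [[1,0,-0.618,0.5616,0.9315],[1,0,-0.618,0.5616,0.9315],[1,0,-0.618,0.5616,0.9315],[1,0,-0.618,0.5616,0.9315],[1,0,-0.618,0.5616,0.9315],[1,0,-0.618,0.5616,0.9315],[1,0,-0.618,0.5616,0.9315],[1,0,-0.618,0.5616,0.9315],[1,0,-0.618,0.5616,0.9315],[1,0,-0.618,0.5616,0.9315]]
  ],
  "newtons": 20
}}

```text
clock: 0.93
position: [0.3685, 0.2055, 0.2563]
ee_rot: [-94.2, 90.0, -166.7]
ft_force: [1.0, -0.1, 0.1]
grip_width: -0.0002
```

```bash
cat >> h.py <<'E'
yaw=np.radians(17.5);xh=np.array([np.cos(yaw),np.sin(yaw),0]);yh=np.array([-np.sin(yaw),np.cos(yaw),0])
O=np.array([.5326,.0474,0])
def where(goal=None,g=True):
    s=robot.state();R=Ro.from_euler('xyz',s['ee_rot'],degrees=True).as_matrix();p=np.array(s['position'])
    d=p-O;v=R.T@xh;f=s['ft_force']
    print("t",round(s['clock'],2),"binder xyz",np.round([d@xh,d@yh,p[2]],4),"roll left",round(np.arctan2(v[2],v[1]),4),"F binder",np.round([f@xh,f@yh,f[2]],2),"q",np.round(s['joint_positions'],1),"w",round(s['grip_width'],4))
    if goal is not None:
        t=O+goal[0]*xh+goal[1]*yh+np.array([0,0,goal[2]]); print("tool delta",(R.T@(t-p)).round(4))
E
python3 -c "
from h import *
where((-.068,-.215,.256))"
```

```text
t 0.93 binder xyz [-0.1089  0.2001  0.2563] roll left 0.0004 F binder [ 0.9  -0.41  0.09] q [ 13.9  14.6 109.8   0.   55.7  -3.6] w -0.0002
tool delta [2.000e-04 4.080e-02 4.151e-01]
```

{"api": "send_rows", "payload": {
  "steps": [
    [[1,0,0.041,0.415,0],[1,0,0.041,0.415,0],[1,0,0.041,0.415,0],[1,0,0.041,0.415,0],[1,0,0.041,0.415,0],[1,0,0.041,0.415,0],[1,0,0.041,0.415,0],[1,0,0.041,0.415,0],[1,0,0.041,0.415,0],[1,0,0.041,0.415,0]]
  ]
}}

```text
clock: 1.77
position: [0.5323, -0.1778, 0.2559]
ee_rot: [-146.2, 89.9, 141.3]
ft_force: [1.0, 0.1, -0.0]
grip_width: 0.0004
```

{"api": "send_rows", "payload": {
  "steps": [
    [[1,0,0,0,0],[1,0.15,0,0.0,0],[1,0.15,0,0.0,0],[1,0.15,0,0.0,0],[1,0.15,0,0.0,0],[1,0.15,0,0.0,0]]
  ]
}}

```text
clock: 2.27
position: [0.5283, -0.1736, 0.1008]
ee_rot: [-137.1, 89.3, 150.4]
ft_force: [0.5, 0.4, -0.1]
grip_width: -0.0001
```

```bash
python3 -c "
from h import *
where((-.068,-.205,.045))
for n in ('top','scene'): cv2.imwrite(f'pics/{n}1.png',robot.get_image(n)[:,:,::-1])"
```

```text
t 2.27 binder xyz [-0.0706 -0.2095  0.1008] roll left -0.0003 F binder [ 0.58  0.23 -0.08] q [-29.7  38.2  98.6  -0.   43.9 -47.2] w -0.0001
tool delta [ 0.0558  0.003  -0.004 ]
```

View pics/top1.png

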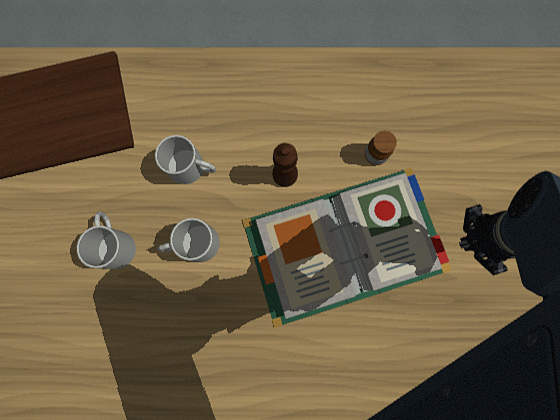

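{"api": "send_rows", "payload": {
  "steps": [
    [[1,0.03,0,0,0],[1,0.061,0,0.0,0],[1,0.061,0,0.0,0],[1,0.061,0,0.0,0],[1,0.061,0,0.0,0]]
  ]
}}

```text
clock: 2.78
position: [0.5338, -0.1765, 0.0478]
ee_rot: [42.9, 89.8, -29.6]
ft_force: [0.2, -0.4, 0.2]
grip_width: 0.0002
```

```bash
python3 -c "
from h import *
where((-.068,-.200,.045))
for n in ('top','scene'): cv2.imwrite(f'pics/{n}2.png',cv2.resize((robot.get_image(n)[:,:,::-1][170:310,360:520] if n=='top' else robot.get_image(n)[:,:,::-1][90:250,120:340]),None,fx=3.5,fy=3.5))"
```

```text
t 2.78 binder xyz [-0.0662 -0.2139  0.0478] roll left 0.0003 F binder [ 0.03 -0.47  0.15] q [-29.7  43.5  99.4   0.   36.9 -47.2] w 0.0002
tool delta [ 0.0027 -0.0018 -0.0139]
```

View pics/top2.png

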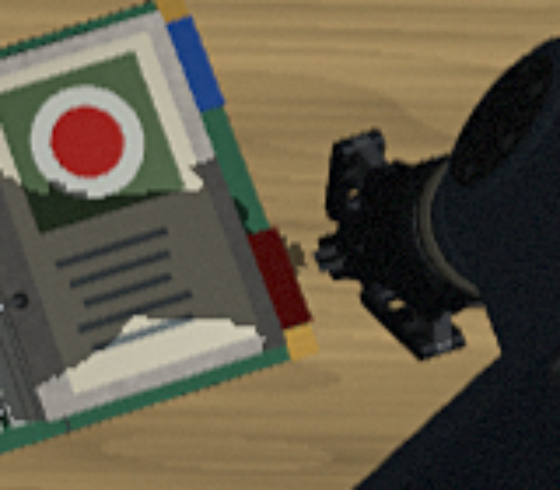

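View pics/scene2.png

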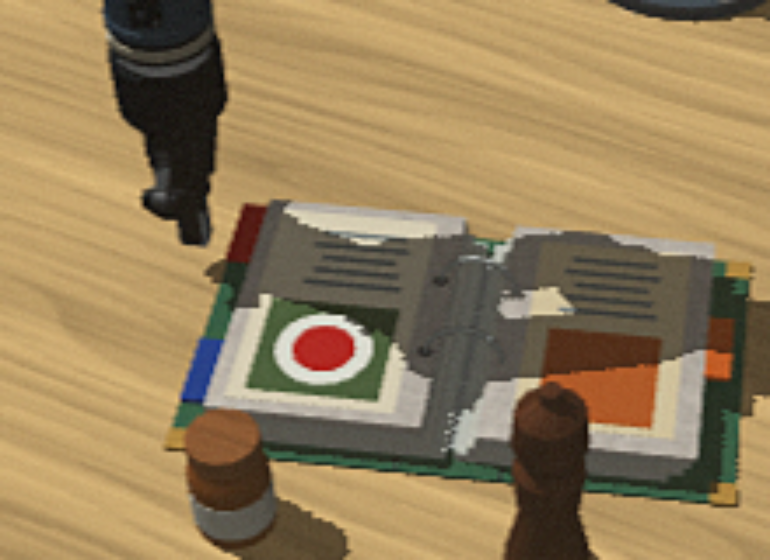

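{"api": "send_rows", "payload": {
  "steps": [
    [[1,0.001,-0.002,-0.006,0],[1,0.001,-0.002,-0.011,0],[1,0.001,-0.002,-0.014,0],[1,0.001,-0.002,-0.016,0],[1,0.001,-0.002,-0.016,0],[1,0.001,-0.002,-0.016,0]]
  ]
}}

```text
clock: 3.38
position: [0.5256, -0.1609, 0.0444]
ee_rot: [91.8, 90.0, 19.3]
ft_force: [0.2, -0.4, 0.2]
grip_width: 0.0003
```

{"api": "send_rows", "payload": {
  "steps": [
    [[1,0,0,-0.001,0],[1,0,0,-0.002,0],[1,0,0,-0.002,0]]
  ]
}}

```text
clock: 3.63
position: [0.5255, -0.1603, 0.0444]
ee_rot: [20.3, 89.9, -52.2]
ft_force: [-0.9, -5.3, -0.9]
grip_width: -0.0004
```

```bash
python3 -c "
from h import *
where()"
```

```text
t 3.63 binder xyz [-0.0692 -0.196   0.0444] roll left 0.0006 F binder [-2.47 -4.74 -0.9 ] q [-2.860e+01  4.340e+01  1.012e+02 -1.000e-01  3.520e+01 -4.610e+01] w -0.0004
```

{"api": "send_rows", "payload": {
  "steps": [
    [[1,0,0,-0.001,0],[1,0,0,-0.002,0],[1,0,0,-0.002,0]]
  ]
}}

```text
clock: 3.88
position: [0.5253, -0.1587, 0.0445]
ee_rot: [30.3, 89.8, -42.2]
ft_force: [0.1, -5.3, -1.1]
grip_width: 0.0003
```

```bash
python3 -c "
from h import *
where()"
```

```text
t 3.88 binder xyz [-0.0689 -0.1944  0.0445] roll left 0.0001 F binder [-1.53 -5.12 -1.08] q [-2.850e+01  4.330e+01  1.014e+02 -1.000e-01  3.510e+01 -4.590e+01] w 0.0003
```

{"api": "send_rows", "payload": {
  "steps": [
    [[1,-0.003,0,0,0],[1,-0.006,0,0,0],[1,-0.01,0,-0.0005,0],[1,-0.014,0,-0.0005,0],[1,-0.014,0,-0.0005,0]]
  ]
}}

```text
clock: 4.3
position: [0.5251, -0.1579, 0.0591]
ee_rot: [32.1, 89.8, -40.4]
ft_force: [1.0, -5.0, 0.5]
grip_width: -0.0006
```

```bash
python3 -c "
from h import *
where()
for n in ('top','scene'): cv2.imwrite(f'pics/{n}3.png',cv2.resize((robot.get_image(n)[:,:,::-1][170:310,360:520] if n=='top' else robot.get_image(n)[:,:,::-1][90:250,120:340]),None,fx=3.5,fy=3.5))"
```

```text
t 4.3 binder xyz [-0.0689 -0.1935  0.0591] roll left 0.0003 F binder [-0.54 -5.07  0.46] q [-2.840e+01  4.180e+01  1.013e+02 -1.000e-01  3.680e+01 -4.590e+01] w -0.0006
```

View pics/scene3.png

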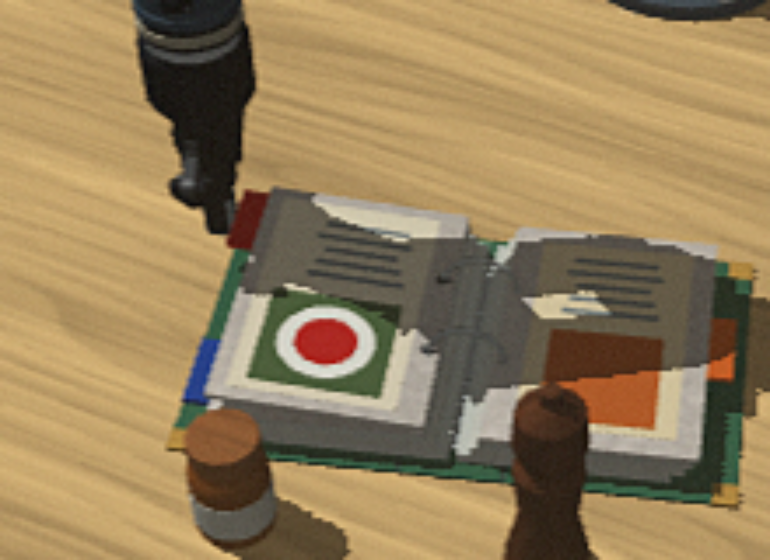

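{"api": "send_rows", "payload": {
  "steps": [
    [[1,-0.008,0,-0.001,0],[1,-0.016,0,-0.002,0],[1,-0.024,0,-0.004,0],[1,-0.033,0,-0.006,0],[1,-0.042,0,-0.009,0],[1,-0.05,0,-0.0115,0],[1,-0.05,0,-0.0115,0]]
  ]
}}

```text
clock: 4.98
position: [0.5214, -0.1468, 0.11]
ee_rot: [27.3, 89.8, -45.2]
ft_force: [0.2, -7.1, 1.5]
grip_width: -0.0
```

```bash
python3 -c "
from h import *
where()
for n in ('top','scene'): cv2.imwrite(f'pics/{n}4.png',cv2.resize((robot.get_image(n)[:,:,::-1][170:310,360:520] if n=='top' else robot.get_image(n)[:,:,::-1][90:250,120:340]),None,fx=3.5,fy=3.5))"
```

```text
t 4.98 binder xyz [-0.069  -0.1818  0.11  ] roll left 0.0009 F binder [-1.94 -6.8   1.53] q [-2.750e+01  3.640e+01  1.011e+02 -1.000e-01  4.230e+01 -4.500e+01] w -0.0
```

View pics/scene4.png

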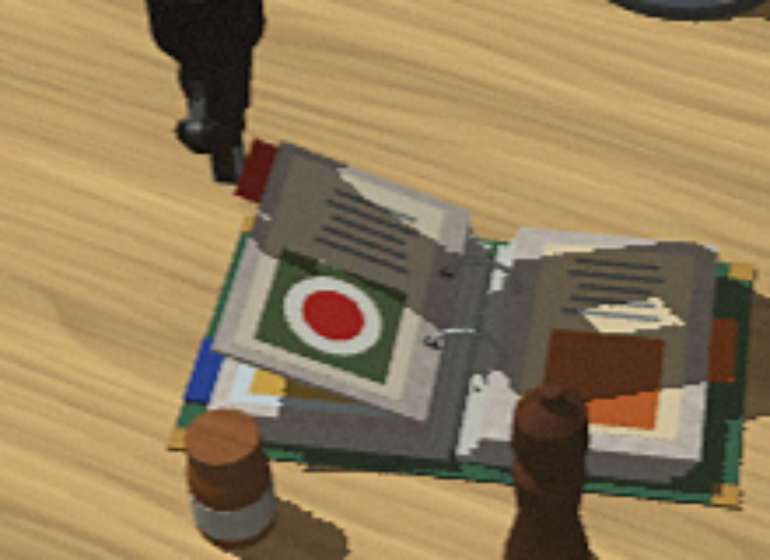

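{"api": "send_rows", "payload": {
  "steps": [
    [[1,-0.009,0,-0.0025,0],[1,-0.018,0,-0.0065,0],[1,-0.0255,0,-0.0105,0],[1,-0.036,0,-0.017,0],[1,-0.046,0,-0.0245,0],[1,-0.056,0,-0.032,0],[1,-0.056,0,-0.032,0]]
  ]
}}

```text
clock: 5.67
position: [0.5112, -0.1141, 0.1666]
ee_rot: [61.3, 89.9, -11.1]
ft_force: [1.5, -1.6, 1.3]
grip_width: 0.0
```

```bash
python3 -c "
from h import *
where()
for n in ('top','scene'): cv2.imwrite(f'pics/{n}5.png',cv2.resize((robot.get_image(n)[:,:,::-1][170:310,360:520] if n=='top' else robot.get_image(n)[:,:,::-1][90:250,120:340]),None,fx=3.5,fy=3.5))"
```

```text
t 5.67 binder xyz [-0.069  -0.1476  0.1666] roll left 0.001 F binder [ 0.96 -2.    1.34] q [-24.8  30.  101.6   0.   48.3 -42.4] w 0.0
```

View pics/scene5.png

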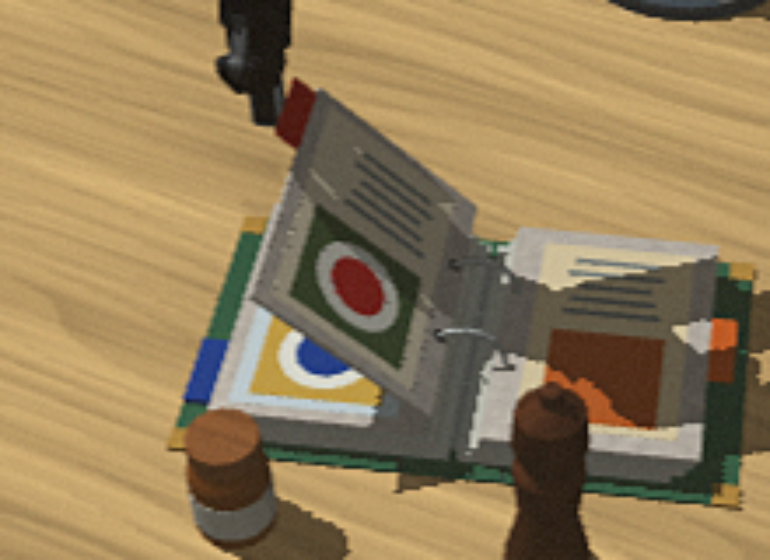

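{"api": "send_rows", "payload": {
  "steps": [
    [[1,-0.013,0,-0.0125,0],[1,-0.025,0,-0.0265,0],[1,-0.0355,0,-0.042,0],[1,-0.044,0,-0.058,0],[1,-0.049,0,-0.075,0],[1,-0.053,0,-0.092,0],[1,-0.055,0,-0.105,0],[1,-0.055,0,-0.105,0]]
  ]
}}

```text
clock: 6.43
position: [0.4771, -0.0122, 0.219]
ee_rot: [-138.0, 89.8, 149.6]
ft_force: [-0.9, -0.0, 0.8]
grip_width: -0.0002
```

```bash
python3 -c "
from h import *
where()
for n in ('top','scene'):
  im=robot.get_image(n)[:,:,::-1]; cv2.imwrite(f'pics/{n}6.png',cv2.resize((im[150:350,230:500] if n=='top' else im[60:250,120:360]),None,fx=2.9,fy=2.9))"
```

```text
t 6.43 binder xyz [-0.0709 -0.0402  0.219 ] roll left 0.0026 F binder [-0.81  0.25  0.8 ] q [-1.50e+01  2.22e+01  1.05e+02  1.00e-01  5.30e+01 -3.27e+01] w -0.0002
```

View pics/scene6.png

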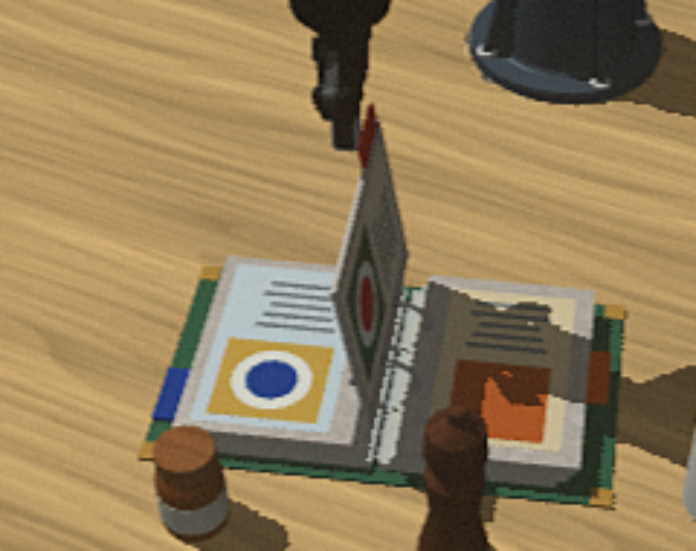

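View pics/top6.png

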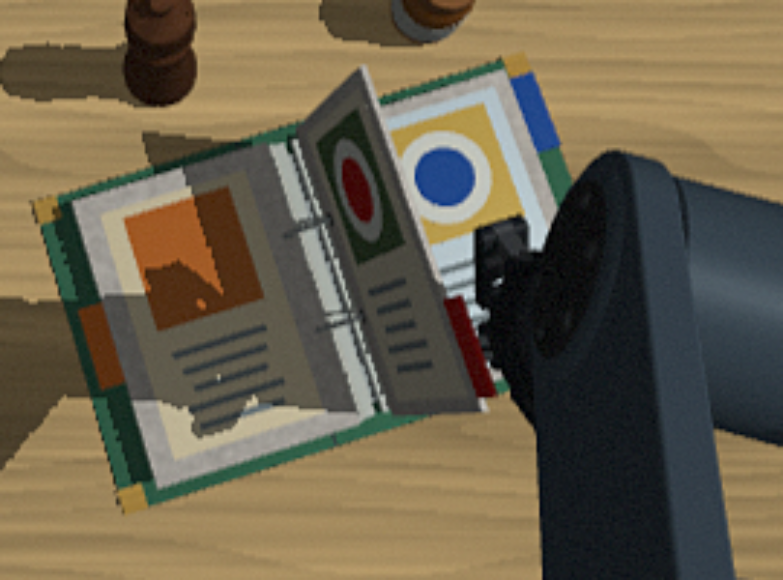

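{"api": "send_rows", "payload": {
  "steps": [
    [[1,0,0,-0.007,0],[1,0,0,-0.014,0],[1,0,0,-0.021,0],[1,0,0,-0.028,0],[1,0,0,-0.034,0],[1,0,0,-0.04,0],[1,0,0,-0.045,0],[1,0,0,-0.045,0]]
  ]
}}

```text
clock: 7.2
position: [0.4653, 0.0287, 0.2193]
ee_rot: [-135.9, 90.0, 151.7]
ft_force: [-0.2, -0.5, -0.4]
grip_width: 0.0003
```

```bash
python3 -c "
from h import *
where()
for n in ('top','scene'):
  im=robot.get_image(n)[:,:,::-1]; cv2.imwrite(f'pics/{n}7.png',cv2.resize((im[150:350,230:500] if n=='top' else im[60:250,120:360]),None,fx=2.9,fy=2.9))"
```

```text
t 7.2 binder xyz [-0.0698  0.0024  0.2193] roll left 0.0011 F binder [-0.35 -0.37 -0.38] q [-10.3  21.4 106.6   0.   52.1 -27.8] w 0.0003
```

View pics/scene7.png

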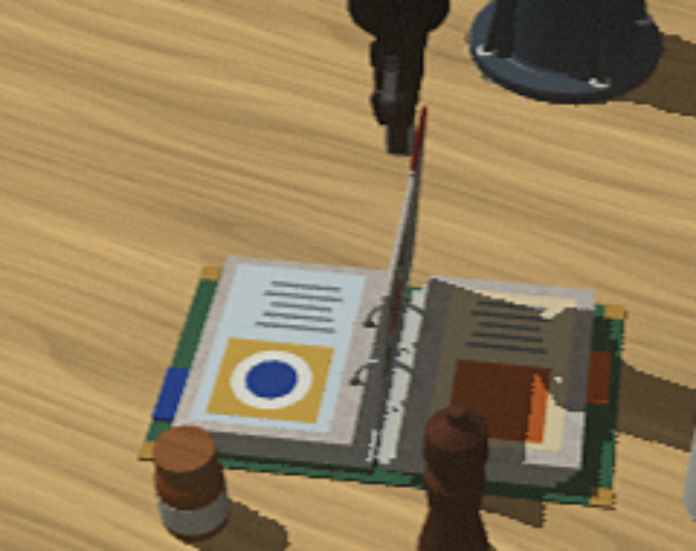

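View pics/top7.png

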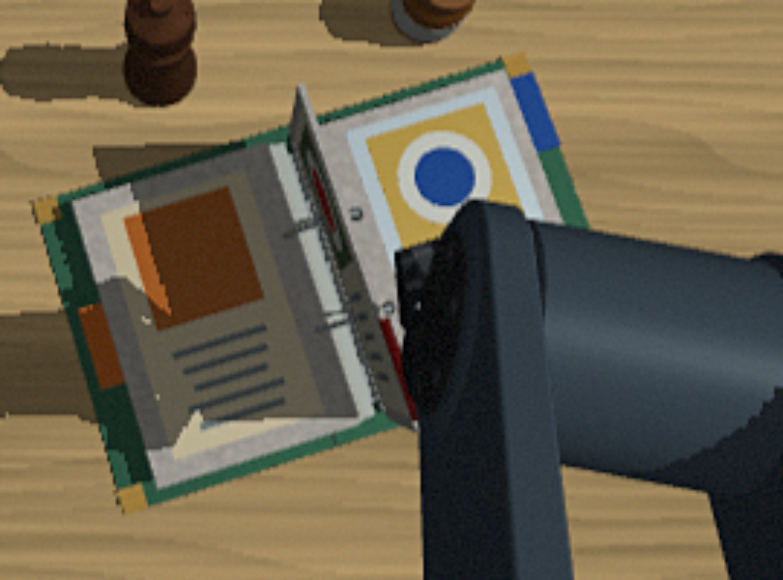

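{"api": "send_rows", "payload": {
  "steps": [
    [[1,0,0,0.02,0],[1,0,0,0.02,0],[1,-0.03,0,0.02,0],[1,-0.055,0,0.02,0],[1,-0.055,0,0.02,0],[1,-0.055,0,-0.02,0],[1,-0.055,0,-0.06,0],[1,-0.055,0,-0.085,0],[1,-0.055,0,-0.085,0]]
  ]
}}

```text
clock: 8.05
position: [0.4375, 0.1122, 0.2737]
ee_rot: [-139.3, 89.8, 148.4]
ft_force: [-1.3, -1.2, -0.3]
grip_width: -0.0006
```

```bash
python3 -c "
from h import *
where()
for n in ('top','scene'):
  im=robot.get_image(n)[:,:,::-1]; cv2.imwrite(f'pics/{n}8.png',cv2.resize((im[150:350,230:500] if n=='top' else im[60:250,120:360]),None,fx=2.9,fy=2.9))"
```

```text
t 8.05 binder xyz [-0.0712  0.0904  0.2737] roll left 0.0035 F binder [-1.58 -0.78 -0.35] q [ 1.000e-01  1.550e+01  1.046e+02  1.000e-01  6.000e+01 -1.770e+01] w -0.0006
```

View pics/scene8.png

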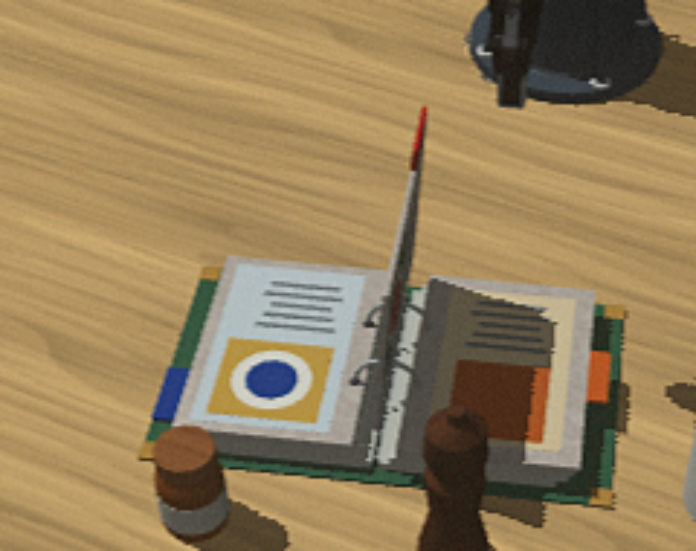

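View pics/top8.png

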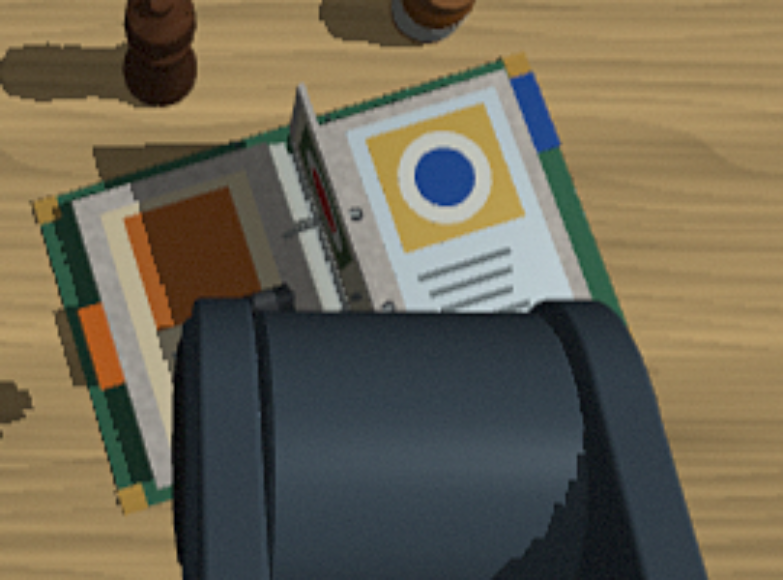

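Run:
```python
from h import *
for u in ((265.9,106.6),(266.5,97.5)):
    p=ray('scene',u,.205 if u[1]>100 else .219)-O; print(np.dot(p,xh),np.dot(p,yh))
im=robot.get_image('scene')
for n,b,lo,hi,z in(('blue',(160,170,195,210),(105,120,50),(130,255,255),.031),('orange',(318,170,335,205),(6,190,120),(16,255,255),.031)):
    c,a,r=cen(im,b,lo,hi);p=ray('scene',c,z)-O;print(n,c,a,p@xh,p@yh)
where((-.068,.02,.25))
```

```text
-0.07798433269959264 0.01809517886998972
-0.09370207148501303 0.017403596611475232
blue [178.544 195.432] 125 0.06777444424788813 -0.17493419809771216
orange [326.21100917 189.42201835] 109 0.00016585409988883367 0.1775760166290516
t 8.2 binder xyz [-0.0694  0.0862  0.2741] roll left 0.0009 F binder [0.24 0.4  0.4 ] q [ -0.3  15.6 104.5  -0.   60.  -17.8] w -0.0002
tool delta [0.0241 0.0013 0.0662]
```

{"api": "send_rows", "payload": {
  "steps": [
    [[-0.41,0,0,0,1.5708],[-0.41,0,0,0,1.5708],[-0.41,0,0,0,1.5708],[-0.41,0,0,0,1.5708],[-0.41,0,0,0,1.5708],[-0.41,0,0,0,1.5708],[-0.41,0,0,0,1.5708],[-0.41,0,0,0,1.5708],[-0.41,0,0,0,1.5708],[-0.41,0,0,0,1.5708]]
  ]
}}

```text
clock: 9.03
position: [0.4412, 0.1074, 0.2741]
ee_rot: [87.1, 90.0, -57.5]
ft_force: [0.0, -0.4, -0.5]
grip_width: 0.0602
```

```bash
python3 -c "
from h import *
where()"
```

```text
t 9.03 binder xyz [-0.0691  0.0847  0.2741] roll left -1.2586 F binder [-0.08 -0.4  -0.48] q [ -0.5  15.6 104.4  -0.   60.   54.2] w 0.0602
```

Remaining roll: 0.312.

{"api": "send_rows", "payload": {
  "steps": [
    [[-0.41,0,0,0,0.312],[-0.41,0,0,0,0.312],[-0.41,0,0,0,0.312],[-0.41,0,0,0,0.312]]
  ]
}}

```text
clock: 9.37
position: [0.4411, 0.1075, 0.2741]
ee_rot: [99.9, 90.0, -62.2]
ft_force: [0.8, -0.0, 0.8]
grip_width: 0.0602
```

```bash
python3 -c "
from h import *
where((-.068,.028,.274))
where((-.068,.028,.185))"
```

```text
t 9.37 binder xyz [-0.0692  0.0848  0.2741] roll left -1.5651 F binder [ 0.76 -0.28  0.77] q [ -0.4  15.6 104.4  -0.   60.   71.7] w 0.0602
tool delta [ 0.0001  0.0568 -0.0008]
t 9.37 binder xyz [-0.0692  0.0848  0.2741] roll left -1.5651 F binder [ 0.76 -0.28  0.77] q [ -0.4  15.6 104.4  -0.   60.   71.7] w 0.0602
tool delta [ 0.0891  0.0568 -0.0008]
```

{"api": "send_rows", "payload": {
  "steps": [
    [[-0.41,0,0.03,0,0],[-0.41,0,0.057,0,0],[-0.41,0,0.057,0,0],[-0.41,0,0.057,0,0]]
  ]
}}

```text
clock: 9.7
position: [0.4588, 0.0529, 0.2742]
ee_rot: [-177.8, 90.0, 20.1]
ft_force: [0.5, -0.0, 0.3]
grip_width: 0.0603
```

```bash
python3 -c "
from h import *
where((-.068,.028,.274))
for n in ('scene',):
  im=robot.get_image(n)[:,:,::-1]; cv2.imwrite(f'pics/{n}9.png',cv2.resize((im[150:350,230:500] if n=='top' else im[60:250,120:360]),None,fx=2.9,fy=2.9))"
```

```text
t 9.7 binder xyz [-0.0687  0.0274  0.2742] roll left -1.5645 F binder [ 0.46 -0.15  0.26] q [ -7.3  16.2 103.4   0.   60.3  64.8] w 0.0603
tool delta [ 0.0002 -0.0006 -0.0008]
```

View pics/scene9.png

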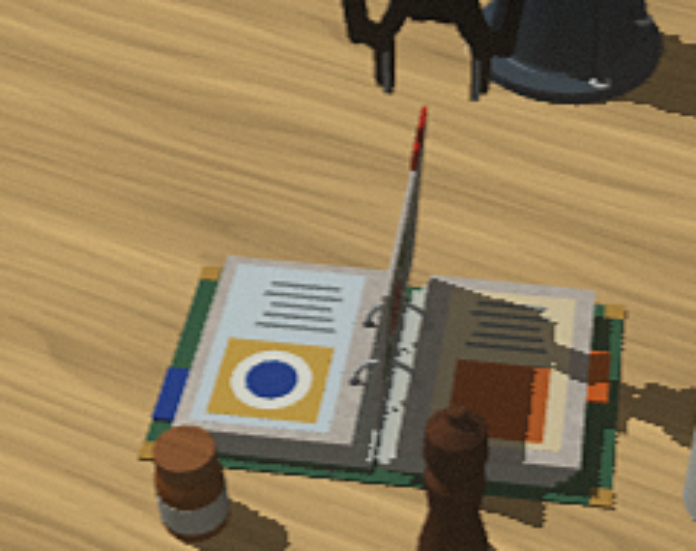

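{"api": "send_rows", "payload": {
  "steps": [
    [[-0.41,0.02,0,0,0],[-0.41,0.045,0,0,0],[-0.41,0.07,0,0,0],[-0.41,0.085,0,0,0],[-0.41,0.085,0,0,0],[-0.41,0.085,0,0,0]]
  ]
}}

```text
clock: 10.25
position: [0.4573, 0.0552, 0.1888]
ee_rot: [-28.3, 89.9, 169.7]
ft_force: [0.1, 0.3, 0.1]
grip_width: 0.0604
```

```bash
python3 -c "
from h import *
where()
for n in ('scene',):
  im=robot.get_image(n)[:,:,::-1]; cv2.imwrite(f'pics/{n}10.png',cv2.resize((im[150:350,230:500] if n=='top' else im[60:250,120:360]),None,fx=2.9,fy=2.9))"
```

```text
t 10.25 binder xyz [-0.0695  0.0301  0.1888] roll left -1.5607 F binder [0.15 0.28 0.13] q [ -7.1  24.  109.    0.   47.1  64.8] w 0.0604
```

View pics/scene10.png

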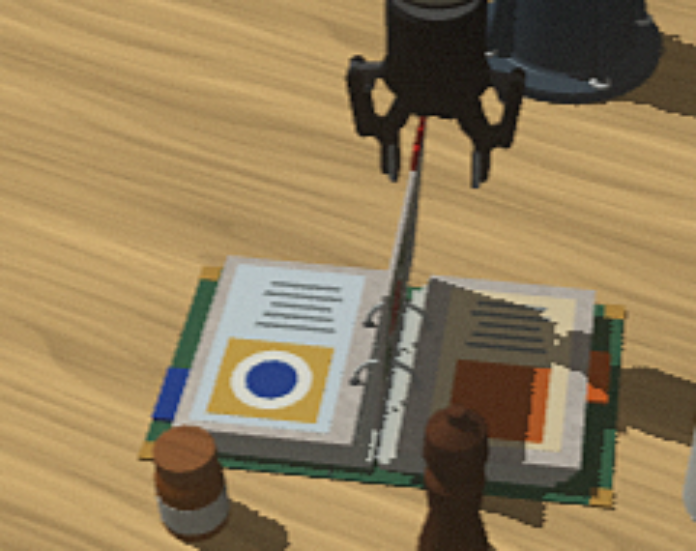

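{"api": "send_rows", "payload": {
  "steps": [
    [[-0.41,0,-0.007,0,0],[-0.41,0,-0.014,0,0],[-0.41,0,-0.02,0,0],[-0.41,0,-0.026,0,0],[-0.41,0,-0.032,0,0],[-0.41,0,-0.037,0,0],[-0.41,0,-0.042,0,0],[-0.41,0,-0.042,0,0]]
  ]
}}

```text
clock: 10.97
position: [0.4444, 0.0954, 0.1893]
ee_rot: [-41.7, 90.0, 156.3]
ft_force: [-0.7, -0.1, -0.3]
grip_width: 0.0601
```

```bash
python3 -c "
from h import *
where()
for n in ('scene',):
  im=robot.get_image(n)[:,:,::-1]; cv2.imwrite(f'pics/{n}11.png',cv2.resize((im[150:350,230:500] if n=='top' else im[60:250,120:360]),None,fx=2.9,fy=2.9))"
```

```text
t 10.97 binder xyz [-0.0696  0.0723  0.1893] roll left -1.5609 F binder [-0.66  0.14 -0.29] q [ -2.   23.6 109.9   0.   46.6  69.9] w 0.0601
```

View pics/scene11.png

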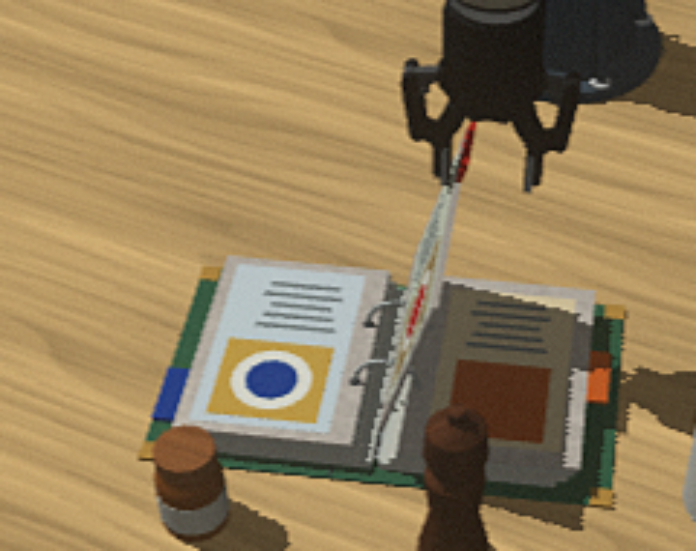

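{"api": "send_rows", "payload": {
  "steps": [
    [[-0.41,0,-0.004,0,0],[-0.41,0,-0.008,0,0],[-0.41,0,-0.008,0,0]]
  ]
}}

```text
clock: 11.27
position: [0.4422, 0.1025, 0.1892]
ee_rot: [-39.4, 90.0, 158.6]
ft_force: [0.1, 0.4, 0.4]
grip_width: 0.0607
```

```bash
python3 -c "
from h import *
where()
ims=[robot.get_image('scene')[:,:,::-1][60:200,230:360] for i in range(4)]
cv2.imwrite('pics/b12.png',cv2.resize(np.hstack(ims),None,fx=1.5,fy=1.5))"
```

```text
t 11.27 binder xyz [-0.0696  0.0798  0.1892] roll left -1.5618 F binder [0.26 0.36 0.41] q [ -1.1  23.5 110.    0.   46.5  70.9] w 0.0607
```

View pics/b12.png

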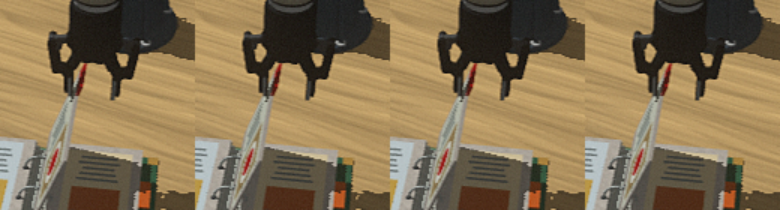

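Still on the right finger; continue in small steps.

{"api": "send_rows", "payload": {
  "steps": [
    [[-0.41,0,-0.004,0,0],[-0.41,0,-0.007,0,0]]
  ]
}}

```text
clock: 11.63
position: [0.4404, 0.1088, 0.1893]
ee_rot: [-60.4, 90.0, 137.6]
ft_force: [-0.3, -0.4, -0.2]
grip_width: 0.0603
```

```bash
python3 -c "
from h import *
where()
ims=[robot.get_image('scene')[:,:,::-1][60:200,230:360] for i in range(4)]
cv2.imwrite('pics/b13.png',cv2.resize(np.hstack(ims),None,fx=1.5,fy=1.5))"
```

```text
t 11.63 binder xyz [-0.0695  0.0863  0.1893] roll left -1.5626 F binder [-0.39 -0.28 -0.22] q [ -0.3  23.5 110.    0.   46.5  71.7] w 0.0603
```

View pics/b13.png

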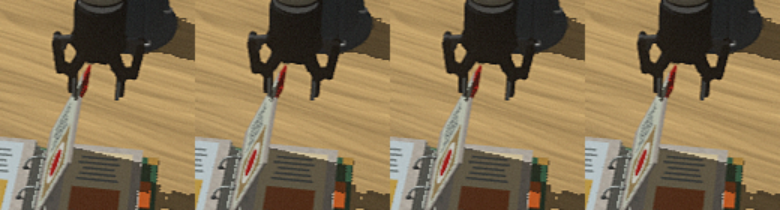

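{"api": "send_rows", "payload": {
  "steps": [
    [[-0.41,0,-0.004,0,0],[-0.41,0,-0.008,0,0]]
  ]
}}

```text
clock: 12.0
position: [0.4379, 0.1165, 0.1893]
ee_rot: [-141.0, 90.0, 57.0]
ft_force: [-0.2, -0.8, 0.1]
grip_width: 0.0601
```

```bash
python3 -c "
from h import *
where()
ims=[robot.get_image('scene')[:,:,::-1][60:200,230:360] for i in range(5)][::2]
cv2.imwrite('pics/b14.png',cv2.resize(np.hstack(ims),None,fx=2,fy=2))"
```

```text
t 12.0 binder xyz [-0.0695  0.0944  0.1893] roll left -1.5625 F binder [-0.46 -0.68  0.09] q [  0.7  23.5 110.1   0.   46.4  72.7] w 0.0601
```

View pics/b14.png

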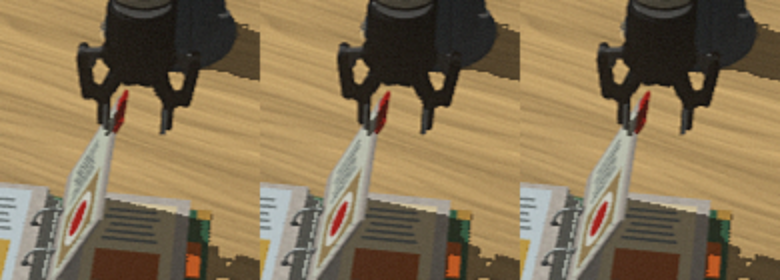

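{"api": "send_rows", "payload": {
  "steps": [
    [[-0.41,0,-0.005,0,0],[-0.41,0,-0.01,0,0]]
  ]
}}

```text
clock: 12.42
position: [0.4348, 0.126, 0.1893]
ee_rot: [-127.7, 90.0, 70.2]
ft_force: [-0.2, 0.5, -0.8]
grip_width: 0.0602
```

```bash
python3 -c "
from h import *
where()
ims=[robot.get_image('scene')[:,:,::-1][60:200,230:360] for i in range(7)][::3]
cv2.imwrite('pics/b15.png',cv2.resize(np.hstack(ims),None,fx=2,fy=2))"
```

```text
t 12.42 binder xyz [-0.0696  0.1044  0.1893] roll left -1.5627 F binder [-0.02  0.57 -0.84] q [  2.   23.4 110.1   0.   46.4  74. ] w 0.0602
```

View pics/b15.png

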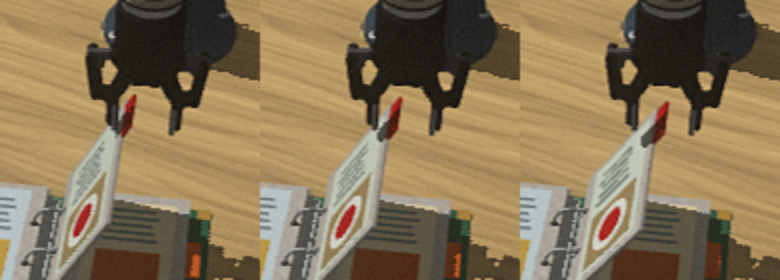

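```bash
python3 -c "
from h import *
ims=[robot.get_image('scene')[:,:,::-1][60:200,230:360] for i in range(7)][::2]
where()
cv2.imwrite('pics/b16.png',cv2.resize(np.hstack(ims),None,fx=1.5,fy=1.5))"
```

```text
t 13.12 binder xyz [-0.0696  0.1042  0.1893] roll left -1.5621 F binder [ 0.22  0.19 -0.04] q [  1.9  23.4 110.2  -0.   46.4  73.9] w 0.0601
```

View pics/b16.png

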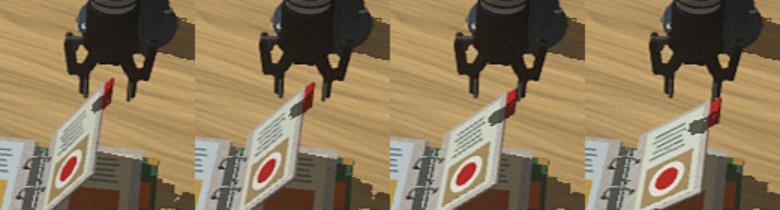

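```bash
python3 -c "
from h import *
ims=[robot.get_image('scene')[:,:,::-1][60:220,230:360] for i in range(9)][::2]
where()
cv2.imwrite('pics/b17.png',cv2.resize(np.hstack(ims),None,fx=1.2,fy=1.2))"
```

```text
t 13.57 binder xyz [-0.0696  0.1043  0.1893] roll left -1.562 F binder [ 0.14  0.18 -0.  ] q [  2.   23.4 110.2   0.   46.4  73.9] w 0.0599
```

View pics/b17.png

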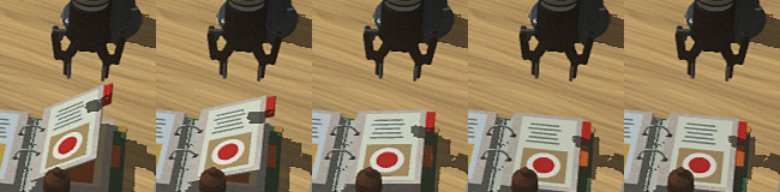

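{"api": "send_rows", "payload": {
  "steps": [
    [[1,0,0,0,0],[1,0,0,0,0],[1,0.03,0,0,0],[1,0.06,0,0,0],[1,0.09,0,0,0],[1,0.11,0,0,0],[1,0.12,0,0,0],[1,0.123,0,0,0],[1,0.123,0,0,0],[1,0.123,0,0,0]]
  ]
}}

```text
clock: 14.4
position: [0.4352, 0.1259, 0.0666]
ee_rot: [163.4, 90.0, 1.4]
ft_force: [0.6, 1.2, -0.2]
grip_width: 0.0001
```

{"api": "send_rows", "payload": {
  "steps": [
    [[1,0.002,0,0,0],[1,0.004,0,0,0],[1,0.004,0,0,0]]
  ]
}}

```text
clock: 14.65
position: [0.4352, 0.1259, 0.0628]
ee_rot: [163.5, 89.9, 1.5]
ft_force: [-0.0, -0.2, -0.1]
grip_width: -0.0
```

{"api": "send_rows", "payload": {
  "steps": [
    [[1,0.001,0,0,0],[1,0.002,0,0,0],[1,0.002,0,0,0]]
  ]
}}

```text
clock: 14.9
position: [0.4348, 0.1259, 0.0604]
ee_rot: [162.2, 90.0, 0.2]
ft_force: [-1.1, 1.1, -0.1]
grip_width: 0.0002
```

{"api": "send_rows", "payload": {
  "steps": [
    [[1,0.001,0,0,0],[1,0.002,0,0,0],[1,0.002,0,0,0]]
  ]
}}

```text
clock: 15.15
position: [0.4349, 0.1259, 0.0598]
ee_rot: [161.1, 89.9, -0.9]
ft_force: [-1.6, -0.6, 16.4]
grip_width: 0.0001
```

{"api": "send_rows", "payload": {
  "steps": [
    [[1,0,0,0,0],[1,0,0,0,0],[1,0,0,0,0],[1,0,0,0,0]]
  ]
}}

```text
clock: 15.48
position: [0.4349, 0.1259, 0.0598]
ee_rot: [161.7, 89.9, -0.3]
ft_force: [-2.0, -0.4, 15.7]
grip_width: -0.0003
```

{"api": "send_rows", "payload": {
  "steps": [
    [[1,-0.01,0,0,0],[1,-0.03,0,0,0],[1,-0.06,0,0,0],[1,-0.1,0,0,0],[1,-0.14,0,0,0],[1,-0.17,0,0,0],[1,-0.19,0.02,0,0],[1,-0.19,0.02,0,0],[1,-0.19,0.02,0,0]]
  ]
}}

```text
clock: 16.23
position: [0.4416, 0.1066, 0.2492]
ee_rot: [165.5, 89.8, 3.4]
ft_force: [-0.0, -0.7, -1.4]
grip_width: -0.0
```

```bash
python3 -c "
from h import *
where()
for n in ('top','scene'): cv2.imwrite(f'pics/{n}20.png',robot.get_image(n)[:,:,::-1])
im=robot.get_image('scene')
for n,b,lo,hi,z in(('blue',(160,170,195,210),(105,120,50),(130,255,255),.031),('orange',(318,170,340,205),(6,190,120),(16,255,255),.031),('red',(300,140,345,200),(0,190,90),(5,255,255),.035)):
    c,a,r=cen(im,b,lo,hi);p=ray('scene',c,z)-O;print(n,c,a,p@xh,p@yh)
"
```

```text
t 16.23 binder xyz [-0.069   0.0838  0.2492] roll left -1.5635 F binder [-0.21 -0.65 -1.4 ] q [ -0.6  17.7 106.3   0.   55.9  71.5] w -0.0
blue [178.5 195.5] 126 0.06800744868155822 -0.1749849733758047
orange [326.21698113 189.33018868] 106 -0.00014754423986528404 0.17757306060150957
red [328.08823529 169.26470588] 102 -0.06713921756566524 0.1781948789010881
```

View pics/scene20.png

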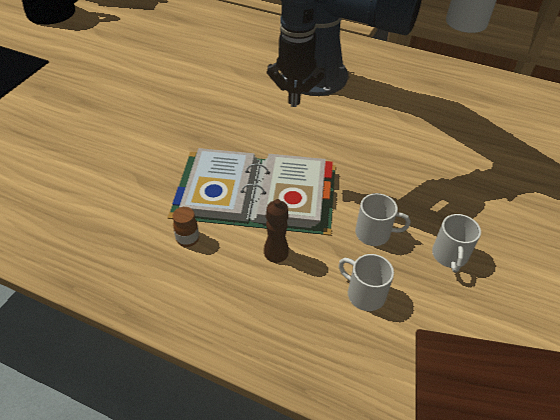

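View pics/top20.png

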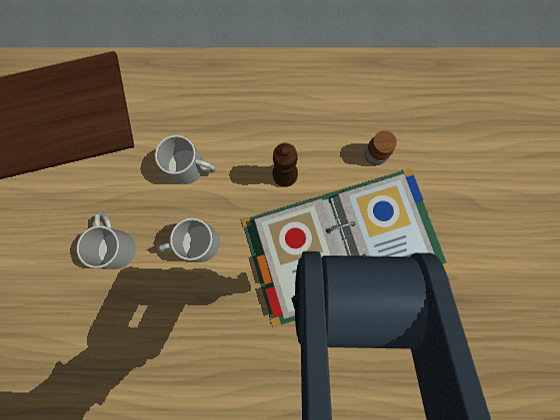

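The red leaf lies flat on the left, with its tab at (328,169) in the scene view. The blue tab is still on the right, the binder has shifted about 2 mm, and the mill, jar and mug haven't moved. The arm is clear, so I'm handing in.

```bash
python3 -c "
from workcell import robot
print(robot.sign_off())"
```

```text
the job is handed in; nothing more can be done
None
```

The red-tabbed leaf now lies flat on the left-hand pages, and I handed the job in at about 16 s of the 51 s allowed. The sign-off gives no verdict.

- **Raising:** With the gripper shut, I pressed the fingertips against the tab's outer edge. I lifted the leaf by friction, following its arc until it stood just past upright.
- **Turning:** I opened the gripper to 60 mm and put a finger on each side of the leaf without gripping it, then pushed with the right finger. The left finger was there to catch the leaf but didn't hold it. It slipped past and sank the last ~50° on its own, at roughly 3 rad/s judging from the pictures.
- **Pressing:** I pressed it down with about 16 N for over 0.3 s, then moved the arm up clear.

**Last checks**

| Item | Reading |
|---|---|
| Red tab | 178 mm left of the spine line, flat on the left pages |
| Blue tab | in place on the right |
| Binder | shifted about 2 mm |
| Mill, jar, mug | unmoved in the pictures (by eye, not measured) |
| Arm | TCP 249 mm up, touching nothing |

No check failed. The initial press on the tab edge read up to 7 N and caused the small binder shift.

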